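# Scan the label, then hold the self-closing capsule drawer open at its mark

## Robot

A 6-joint arm with a two-finger parallel gripper is mounted at the origin on a cart in front of the work surface, level with it; the furniture and walls round the work are solid. World frame = base frame: x ahead of the robot, y to its left, z up, the work surface at z = 0. Lengths are in mm, angles in rad, forces in N, time in s.
With the tool pointing down it reaches from about 300 to 775 mm from the base axis. Payload 14.6 kg.
Tool frame: the origin (TCP) lies at the very end of the fingers, on their centre line; the grasp point (between the pads) lies 19 mm behind it; z points along the fingers, y is the line along which they close (so a half turn about z gives the same grasp; the last joint's range is limited). The gripper opens to 94 mm and grips with 3 to 60 N. Pads are 16 mm wide; open, the fingers measure 119 mm over their backs; the gripper's body (75 mm by 177 mm) begins 78 mm behind the grasp point.
Start: joints at [-1.373, 0.3, 1.521, -0, 1.321, -0.067], TCP at [143.937, -530.821, 205.446] pointing down, gripper open.
Joint ranges: [-3.03, 3.03], [-0.79, 2.21], [0.23, 2.52], [-1.04, 4.18], [0, 3.07], [-2.55, 2.55]. Speed limits (rad/s): [2.22, 2.22, 2.57, 3.14, 3.14, 3.14].

## Interface

Orientations are given as [roll, pitch, yaw] about the fixed x, y, z axes, in that order (R = Rz(yaw) Ry(pitch) Rx(roll)).
In Python, from cell import manip, camera, get_calibration gives the robot as it stands.
- The arm moves only by the tool arm_command, never from a script. Its argument "targets" is a list of rows, each an object of numbers: "hand": the opening, from -1 (shut) to 1 (fully open), so that 0 is half open; "x", "y", "z": the shift along the tool's x, y, z in m; "yaw": the turn about the tool's z in rad. In form: [{"hand": .., "x": .., "y": .., "z": .., "yaw": ..}, ...]. A call has 1 to 10 rows; each row shifts and turns the commanded pose from where the row before left it, along the tool's axes as they then stand; what a row does not reach is not made up. A row lasts 1/10 s, in which the tool goes at most 50 mm and 8.59 degrees, less where a joint would pass 70% of its speed; a pose out of reach is approached as far as the arm can. A call is refused whole if a number of a shift passes 0.05 or a number of a turn 0.15, either way. A call with a gripper value outside its range is refused whole. The fingers move at their own pace and stop on an object; "newtons" is the grip in N (left out, the last holds). Time passes only in rows, so rows that do not move let the fingers close. It gives the time, the measured TCP pose, the force, the opening and the grip force at its end, in the units of the state.
- manip.read_state(): the state, without advancing time (a new reading comes with each control period).
- camera(name): name is "scene" or "top" or "wrist"; returns the picture (420x560x3 uint8, red, green, blue); there is no depth.
- get_calibration(name): a dict with "K" (3x3 intrinsics, pixels), "dist_coeffs" ([k1, k2, p1, p2, k3] as OpenCV has them; the pictures are not rectified), "cam_to_world" (4x4, takes a point from camera to world coordinates). Camera axes: x right, y up, looking along -z (the intrinsics and any distortion apply to the point x, -y, -z); pixel columns grow to the right and rows downward; lengths in mm; the calibration is good to about 2 mm. A picture is of the moment at which its call begins: read the wrist's pose just before it. get_calibration takes no time and is no camera call; for the wrist camera it gives the pose at the moment of the call.
- manip.sign_off(): hands the job in; it is judged then, once.
The state is a dict: "clock": time; "joints": joint angles; "qd": joint speeds; "effort": joint torques, N m; "eef_pos": TCP position; "eef_rot": TCP orientation; "wrist_force": force on the tool from outside, world axes, zero at the start; "moment": the same for the moment, N m; "finger_gap": finger opening in mm; "finger_force": force on a finger pad.
Only numpy, scipy, OpenCV 4.12 (cv2) and the standard library are available. Lean on these libraries where they do the work, as an engineer would, in place of code of your own. Each camera call takes 0.05 s, during which the arm holds its last target. There are 200 camera calls.

## Task

Take the hand scanner and point it level and square at the striped label on the front of the wooden drawer unit, its window about a hand's breadth from the label, and keep it steady there for a second; then lay it flat on the worktop again, clear of the unit, and let go of it only once it is down. Then pull the spring-closed drawer out until its front face is in line with the pointer on the rail beside it, and keep hold of it there so that I can take capsules out: the program finishes while the robot is still holding the drawer at the mark. Do not shift the pointer or disturb the other things on the worktop.

Things in the scene. Friction and masses are not known exactly. Their poses are not given: they have to be found in the camera images.
- unit: Wooden drawer unit fixed to the worktop, 150 mm deep (x), 200 mm wide (y), 115 mm high. Origin: centre of its underside; -x is its front (towards the robot), +y its left as the robot sees it. Front face at x = -75 mm: label panel at y +40 to +100, drawer front y -84 to +34, and at y = -95 a square steel rail (8 mm, height 62 to 70) that stands out 118 mm to the front.
- label (a point): Centre of the striped paper label on the label panel at the left of the unit's front: 50 mm wide, 40 mm high, centre 65 mm above the worktop. Axes as unit, so its +x points into the unit.
- drawer: The unit's drawer, shut at the start. Origin in the unit's frame at (0, -25, 0) mm when shut; it moves along the unit's -x as it opens (105 mm at most). Axes as unit. A spring pulls it shut: 3 N when shut, 0.9 N more per cm of travel; let go, it shuts. Pale front plate 118 mm wide, heights 22 to 100 mm; coffee capsules in its tray.
- handle (a point): Middle of the drawer's handle, a level round steel bar, 13 mm thick, along the unit's y, 85 mm above the worktop and 50 mm in front of the drawer's front face, on a post at each end (87 mm clear between them). 43 mm free between bar and face; open above; the unit's top is 30 mm higher. Moves with the drawer. Axes as unit.
- front_edge (a point): Point on the outer front face of the drawer's plate, at its right edge (next to the rail), 66 mm above the worktop. Moves with the drawer.
- mark (a point): The mark: the pointer, a black clip on the rail (12 mm along it) with a 3 mm thick upright fin, 40 mm high, beside the drawer; this point is on the fin. Axes as unit. It stands 48 to 83 mm in front of the shut drawer's front face and stays unless pushed. The drawer is at the mark when front_edge and mark have the same x in the unit's frame.
- scanner: Grey hand scanner lying flat on the worktop, 140 mm long (x), about 0.14 kg. Handle 32 mm wide (y), top at height 27 mm, from x = -67 to +21 mm; wider head (56 mm wide, top at 31 mm) from x = +21 to +65 mm, its dark window on the end face at +x. Origin: centre of its underside; z up when lying as it should.
- grip (a point): Point on the scanner's handle close to its centre of mass, at x = +4 mm, y = 0, height 15 mm in the scanner's frame; grasp here from above across the 32 mm width (along the scanner's y).
- window (a point): Centre of the scanner's window: x = +66 mm, y = 0, height 16 mm in the scanner's frame. It looks along the scanner's +x; axes as scanner.
- mug_1: cream mug, 98 mm high, 82 mm across (bystander, loose). Origin: centre of its underside as it was placed.
- jar_1: jar with a dark lid, 65 mm across, 86 mm high (bystander, loose). Origin: centre of its underside as it was placed.
- tape_1: roll of tape lying flat, 98 mm across, 25 mm high (bystander, loose). Origin: centre of its underside as it was placed.
- tin_1: flat round tin, 86 mm across, 40 mm high (bystander, loose). Origin: centre of its underside as it was placed.
- kitchen_timer: round kitchen timer, 73 mm across, 59 mm high (bystander, loose). Origin: centre of its underside as it was placed.
- ball_pen: ball pen, 142 mm long, 10 mm thick, lying on the worktop (bystander, loose). Origin: centre of its underside as it was placed.
- spice_jar_2: spice jar with a dark cap, 41 mm across, 105 mm high (bystander, loose). Origin: centre of its underside as it was placed.
There are look-alikes about, which are no part of the job. Leave any red or yellow look-alike of the scanner alone.

How it is judged (in metres and radians):
On the way, in this order (a step that is already met when the one before it is completed fails the run):
1. held scanner points at the label: its line of sight meets the label (25 mm sideways, 20 mm up or down of its centre), square within 0.3 rad, 40 to 200 mm away, steady for 0.8 s, drawer shut (contact force between the fingers and scanner above 1 N and height (world z) of scanner above 0.015 m and x of label in the frame of window between 0.04 and 0.2 m and y of label in the frame of window between -0.025 and 0.025 m and z of label in the frame of window between -0.02 and 0.02 m and angle between the x axis of window and the x axis of label, either way round below 0.3 rad and linear speed of scanner below 0.03 m/s and angular speed of scanner below 0.3 rad/s and x of drawer in the frame of unit above -0.01 m), for 0.8 s.
2. the scanner lies flat on the worktop, let go, not against the unit, the drawer still shut (height (world z) of scanner below 0.008 m and angle between scanner's own z axis and vertical below 0.15 rad and contact force between the fingers and scanner below 0.05 N and linear speed of scanner below 0.03 m/s and contact force between scanner and unit below 0.05 N and x of drawer in the frame of unit above -0.01 m), for 0.2 s.
At the end, for the whole second after the job is handed in: The drawer's front face is within 6 mm of the pointer and still, held against its spring by the fingers (more than 3 N of contact), nothing else holding it; the scanner lies flat on the worktop, untouched, clear of the unit (x of front_edge in the frame of mark between -0.006 and 0.006 m and contact force between the fingers and drawer above 3 N and linear speed of drawer below 0.01 m/s and contact force between scanner and drawer below 0.05 N and height (world z) of scanner below 0.008 m and angle between scanner's own z axis and vertical below 0.15 rad and contact force between the fingers and scanner below 0.05 N and linear speed of scanner below 0.03 m/s and contact force between scanner and unit below 0.05 N); the arm keeps its last pose, push and grip.
It fails at once if the scanner is let go while it is more than 12 mm above the worktop (height (world z) of scanner above 0.012 m and contact force between the fingers and scanner below 0.05 N).
It fails at once if the pointer is shifted by more than 4 mm (distance of mark from where it was at the start of the episode above 0.004 m).
It fails at once if a bystander is moved by more than 25 mm (distance of any of mug_1, jar_1, tape_1, tin_1, kitchen_timer, ball_pen, spice_jar_2 from where it was at the start of the episode above 0.025 m).
It also fails if it takes over 61 s, if anything falls off the work surface, if the arm or the gripper's body presses on something with over 40 N, if the wrist force passes 120 N, or if a joint passes its speed limit or range.

## Working session

There is one attempt and no reset: what is moved stays moved. The work goes in short steps, Python scripts to look and compute and a tool call to move; the robot and the scene stay as the last step left them, time stands still between calls to the robot, and variables do not carry over. Pictures are saved under pics/ and viewed, at most 10 in all, crops included, and the job is handed in when it is done.

Besides the shell and the picture viewer there is one more tool, called as name(argument=value, ...), one argument or row to a line, values as JSON. arm_command: Moves the arm, as the interface text tells. Its arguments: {"type":"object","properties":{"targets":{"type":"array"},"newtons":{"type":"number"}},"required":["targets"]}

```bash
ls && mkdir -p pics && cat > h.py <<'E'
import numpy as np, cv2
from cell import manip, camera, get_calibration
def ray(cal,u,v):
    K=np.array(cal["K"],float);d=np.array(cal["dist_coeffs"],float)
    p=cv2.undistortPoints(np.array([[[u,v]]],float),K,d)[0,0]
    T=np.array(cal["cam_to_world"],float)
    return T[:3,3],T[:3,:3]@np.array([p[0],-p[1],-1.])
def at_z(cal,u,v,z):
    o,r=ray(cal,u,v);return o+r*(z-o[2])/r[2]
def proj(cal,P):
    K=np.array(cal["K"],float);d=np.array(cal["dist_coeffs"],float);T=np.array(cal["cam_to_world"],float)
    c=(np.atleast_2d(P)-T[:3,3])@T[:3,:3];c=c*[1,-1,-1]
    return cv2.projectPoints(c.reshape(-1,1,3),np.zeros(3),np.zeros(3),K,d)[0][:,0]
E
python3 - <<'E'
from h import *
for n in("scene","top"):
    im=camera(n);cv2.imwrite(f"pics/{n}0.png",cv2.resize(im[:,:,::-1],(800,600)))
    np.save(f"pics/{n}0.npy",im); c=get_calibration(n);print(n,np.round(c["cam_to_world"],2).tolist(),c["K"])
print(manip.read_state())
E
```

```text
pics
scene [[-0.93, 0.24, -0.29, -14.28], [-0.38, -0.62, 0.69, 1416.18], [-0.02, 0.75, 0.66, 1398.06], [0.0, 0.0, 0.0, 1.0]] [[515.4616792    0.         286.31617157]
 [  0.         515.4616792  213.17615803]
 [  0.           0.           1.        ]]
top [[-0.47, 0.83, -0.3, 107.2], [-0.89, -0.44, 0.15, 274.19], [-0.01, 0.33, 0.94, 1491.44], [0.0, 0.0, 0.0, 1.0]] [[422.33087929   0.         278.96831493]
 [  0.         422.33087929 207.37070881]
 [  0.           0.           1.        ]]
{'clock': 0.1, 'joints': array([-1.37261785e+00,  3.00387114e-01,  1.52148513e+00,  9.99447779e-06,
        1.32071097e+00, -6.65904046e-02]), 'qd': array([ 0.00143734, -0.00315234, -0.00210549, -0.00041751, -0.00048526,
       -0.0002822 ]), 'effort': array([ 1.76518624e-03, -5.32644475e+01, -3.53284156e+01,  7.09405169e-02,
        2.34515715e-02, -5.47803313e-05]), 'eef_pos': array([ 143.88796413, -530.61250997,  204.97299271]), 'eef_rot': array([-3.14060494e+00, -7.55723139e-05,  2.64766364e-01]), 'wrist_force': array([-0.63614556,  0.22693658,  0.21200954]), 'moment': array([-0.05366487,  0.04142974, -0.00956904]), 'finger_force': 0.0, 'finger_gap': 94.19963919421426}
```

View pics/scene0.png

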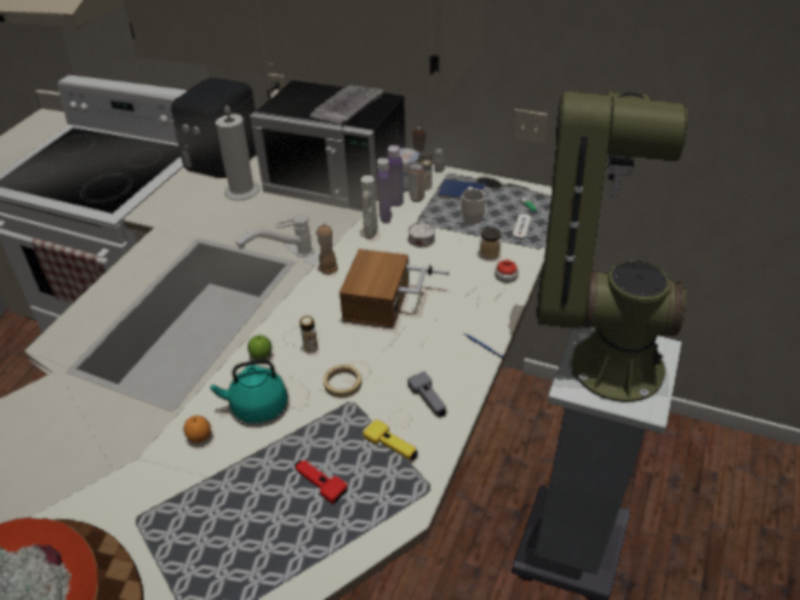

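View pics/top0.png

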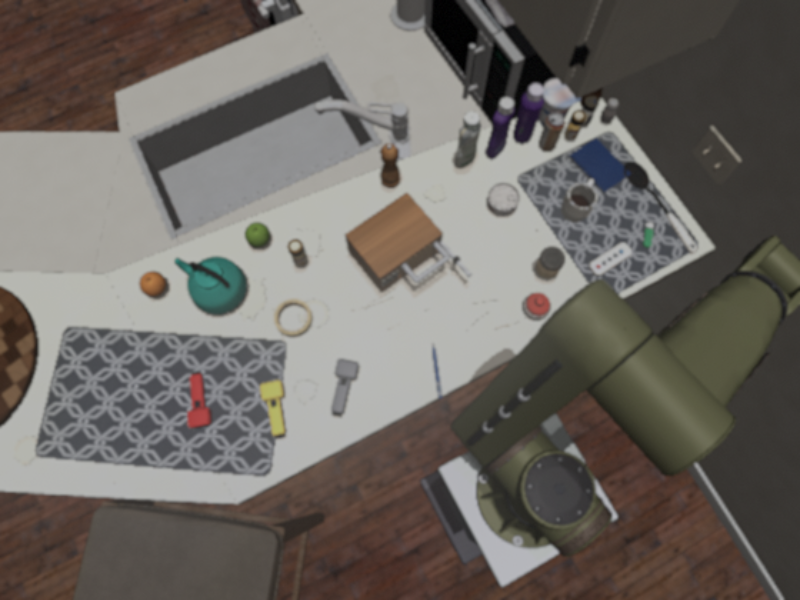

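Three scanner shapes stand out in the top view: red (198,400), yellow (273,408) and grey (345,385). The grey one fits the description. The unit is at (395,240), with its rail and pointer at (455,260), and the pen is at (437,370). I'll enlarge this area to confirm.

```bash
python3 - <<'E'
from h import *
t=np.load("pics/top0.npy")[:,:,::-1];s=np.load("pics/scene0.npy")[:,:,::-1]
def cr(i,u,v,w,h,k):return cv2.resize(i[v:v+h,u:u+w],None,fx=k,fy=k,interpolation=cv2.INTER_CUBIC)
A=np.vstack([cr(t,235,130,100,75,4),cr(t,215,240,100,75,4)])
B=np.vstack([cr(s,230,165,100,75,4),cr(s,265,245,100,75,4)])
cv2.imwrite("pics/c1.png",np.hstack([A,B]))
E
```

```text
(no output)
```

View pics/c1.png

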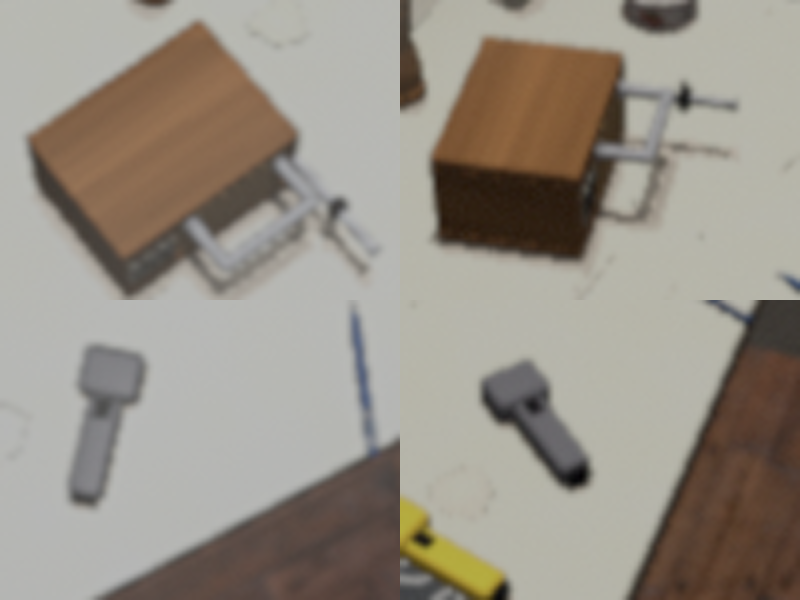

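```bash
cat > fit.py <<'E'
from h import *
from scipy.optimize import least_squares
ct,cs=get_calibration("top"),get_calibration("scene")
def px(L,ox,oy):return [((x+.5)/4-.5+ox,(y+.5)/4-.5+oy) for x,y in L]
def pose(p,L):
    c,s=np.cos(p[2]),np.sin(p[2]);L=np.array(L,float)
    return np.c_[p[0]+c*L[:,0]-s*L[:,1],p[1]+s*L[:,0]+c*L[:,1],L[:,2]]
def fit(obs,p0):
    f=lambda p:np.concatenate([(proj(c,pose(p,L))-np.array(u)).ravel() for c,L,u in obs])
    r=least_squares(f,p0,loss="soft_l1");print(np.round(r.x,3),np.round(f(r.x),1));return r.x
E
python3 - <<'E'
from fit import *
UT=[(75,100,115),(75,-100,115),(-75,-100,115),(-75,100,115)]
a=px([(28,138),(200,22),(297,135),(125,258)],235,130)
b=px([(32,158),(87,38),(222,55),(180,180)],230,165)
g=at_z(ct,*np.mean(a,0),115);print(g)
u=fit([(ct,UT,a),(cs,UT,b)],[g[0],g[1],-0.5])
SC=[(65,28,28),(65,-28,28),(-67,16,22),(-67,-16,22)]
a=px([(88,46),(144,55),(70,195),(98,200)],215,240)
b=px([(82,85),(130,60),(170,183),(190,168)],265,245)
g=at_z(ct,*np.mean(a,0),25)
fit([(ct,SC,a),(cs,SC,b)],[g[0],g[1],.5])
# pointer triangulation
def tri(p,q):
    o1,r1=ray(ct,*p);o2,r2=ray(cs,*q)
    s=np.linalg.lstsq(np.c_[r1,-r2],o2-o1,rcond=None)[0];return (o1+s[0]*r1+o2+s[1]*r2)/2
P=tri(px([(338,203)],235,130)[0],px([(284,88)],230,165)[0]);print("ptr",P)
c,s=np.cos(u[2]),np.sin(u[2]);d=P[:2]-u[:2];print("unitframe",c*d[0]+s*d[1],-s*d[0]+c*d[1])
for n,l in dict(label=(-75,70,65),handle=(-125,-25,85)).items():print(n,pose(u,[l]))
print(at_z(ct,437*.7,345*.7,5),at_z(ct,440*.7,396*.7,5))
for n,(x,y,z) in dict(tape=(293,317,12),spice=(296,245,100),jar=(549,255,86),timer=(537,304,50),tin=(503,198,40)).items():print(n,at_z(ct,x*.7,y*.7,z))
E
```

```text
[693.69421906  -4.56160996 115.        ]
[ 6.93997e+02 -5.94600e+00  1.68000e-01] [-0.9  0.2  0.3 -0.8  1.5  0.2 -0.2  1.2 -0.9  0.4 -0.8 -0.5  0.9 -0.6
 -0.  -0.1]
[426.889 277.795  -0.68 ] [-0.8  0.1  0.6  0.9 -1.3  0.4  0.7  0.9 -1.4 -0.7  0.1 -0.1 -2.  -1.
  0.9 -0.8]
ptr [ 575.2965827  -121.37714694   83.21731496]
unitframe -136.29459575852547 -94.01012772133589
label [[608.3698704   50.56036236  65.        ]]
handle [[574.91973097 -51.44987326  85.        ]]
[414.88019263  17.67155434   5.        ] [297.48850523  73.97067311   5.        ]
tape [651.77841062 310.83920629  12.        ]
spice [789.99418289 223.04424409 100.        ]
jar [ 470.77436238 -333.12504821   86.        ]
timer [ 380.60778155 -249.27713648   50.        ]
tin [ 683.11463109 -333.25155639   40.        ]
```

The grey scanner (crop, lower left: head at (112,373), tail at (85,498)) is the one meant; its head has the window end pointing up the image. First I move over towards it at a safe height.

arm_command(
  targets=[
    {"hand": 1,"x": 0.038,"y": -0.031,"z": 0,"yaw": 0},
    {"hand": 1,"x": 0.038,"y": -0.031,"z": 0,"yaw": 0},
    {"hand": 1,"x": 0.038,"y": -0.031,"z": 0,"yaw": 0},
    {"hand": 1,"x": 0.038,"y": -0.031,"z": 0,"yaw": 0},
    {"hand": 1,"x": 0.038,"y": -0.031,"z": 0,"yaw": 0},
    {"hand": 1,"x": 0.038,"y": -0.031,"z": 0,"yaw": 0},
    {"hand": 1,"x": 0.038,"y": -0.031,"z": 0,"yaw": 0},
    {"hand": 1,"x": 0.038,"y": -0.031,"z": 0,"yaw": 0},
    {"hand": 1,"x": 0.038,"y": -0.031,"z": 0,"yaw": 0},
    {"hand": 1,"x": 0.038,"y": -0.031,"z": 0,"yaw": 0},
  ],
  newtons=20,
)

```text
clock: 1.1
eef_pos: [430.3, -130.2, 205.5]
eef_rot: [3.141, -0.0, 0.265]
wrist_force: [0.1, -0.7, 0.2]
finger_gap: 94.0
finger_force: 0.0
```

arm_command(
  targets=[
    {"hand": 1,"x": 0.0118,"y": -0.0434,"z": 0,"yaw": 0},
    {"hand": 1,"x": 0.0118,"y": -0.0434,"z": 0,"yaw": 0},
    {"hand": 1,"x": 0.0118,"y": -0.0434,"z": 0,"yaw": 0},
    {"hand": 1,"x": 0.0118,"y": -0.0434,"z": 0,"yaw": 0},
    {"hand": 1,"x": 0.0118,"y": -0.0434,"z": 0,"yaw": 0},
    {"hand": 1,"x": 0.0118,"y": -0.0434,"z": 0,"yaw": 0},
    {"hand": 1,"x": 0.0118,"y": -0.0434,"z": 0,"yaw": 0},
    {"hand": 1,"x": 0.0118,"y": -0.0434,"z": 0,"yaw": 0},
    {"hand": 1,"x": 0.0118,"y": -0.0434,"z": 0,"yaw": 0},
  ],
)

```text
clock: 2.0
eef_pos: [429.3, 274.5, 205.3]
eef_rot: [3.142, 0.0, 0.265]
wrist_force: [1.2, 0.2, -0.3]
finger_gap: 94.2
finger_force: 0.0
```

arm_command(
  targets=[
    {"hand": 1,"x": 0,"y": 0,"z": 0,"yaw": -0.147},
    {"hand": 1,"x": 0,"y": 0,"z": 0,"yaw": -0.147},
    {"hand": 1,"x": 0,"y": 0,"z": 0,"yaw": -0.147},
    {"hand": 1,"x": 0,"y": 0,"z": 0,"yaw": -0.147},
    {"hand": 1,"x": 0,"y": 0,"z": 0,"yaw": -0.147},
    {"hand": 1,"x": 0,"y": 0,"z": 0,"yaw": -0.147},
    {"hand": 1,"x": 0,"y": 0,"z": 0,"yaw": -0.147},
    {"hand": 1,"x": 0,"y": 0,"z": 0,"yaw": -0.147},
    {"hand": 1,"x": 0,"y": 0,"z": 0,"yaw": -0.147},
    {"hand": 1,"x": 0,"y": 0,"z": 0,"yaw": -0.147},
  ],
)

```text
clock: 3.0
eef_pos: [429.7, 272.5, 205.2]
eef_rot: [-3.141, 0.0, 1.741]
wrist_force: [-0.4, -0.3, 0.6]
finger_gap: 94.0
finger_force: 0.0
```

arm_command(
  targets=[
    {"hand": 1,"x": 0,"y": 0,"z": 0,"yaw": -0.145},
    {"hand": 1,"x": 0,"y": 0,"z": 0,"yaw": -0.145},
    {"hand": 1,"x": 0,"y": 0,"z": 0,"yaw": -0.145},
    {"hand": 1,"x": 0,"y": 0,"z": 0,"yaw": -0.145},
    {"hand": 1,"x": 0,"y": 0,"z": 0,"yaw": -0.145},
    {"hand": 0.3,"x": 0,"y": 0,"z": 0,"yaw": 0},
    {"hand": 0.3,"x": 0,"y": 0,"z": 0,"yaw": 0},
  ],
)

```text
clock: 3.7
eef_pos: [429.7, 272.6, 205.3]
eef_rot: [-3.141, -0.0, 2.455]
wrist_force: [-0.0, -0.1, 0.2]
finger_gap: 81.1
finger_force: 0.0
```

```bash
python3 - <<'E'
from h import *
import pickle
s=manip.read_state();c=get_calibration("wrist");im=camera("wrist");pickle.dump(c,open("w1.pkl","wb"))
cv2.imwrite("pics/w1.png",cv2.resize(im[:,:,::-1],(800,600),interpolation=cv2.INTER_CUBIC));print(s["eef_pos"],s["eef_rot"],s["joints"],c["cam_to_world"])
E
```

```text
[429.74624248 272.57189208 205.27702439] [-3.14125393e+00 -1.49095437e-04  2.45539864e+00] [ 4.93245384e-01  2.08663130e-01  1.63571814e+00  8.95264363e-06
  1.29758137e+00 -3.91359374e-01] [[ 6.34393008e-01 -7.50422993e-01 -1.85501600e-01  3.75098967e+02]
 [ 7.73010632e-01  6.15770611e-01  1.52581515e-01  3.17626355e+02]
 [-2.74243605e-04 -2.40191355e-01  9.70725521e-01  3.84943777e+02]
 [ 0.00000000e+00  0.00000000e+00  0.00000000e+00  1.00000000e+00]]
```

View pics/w1.png

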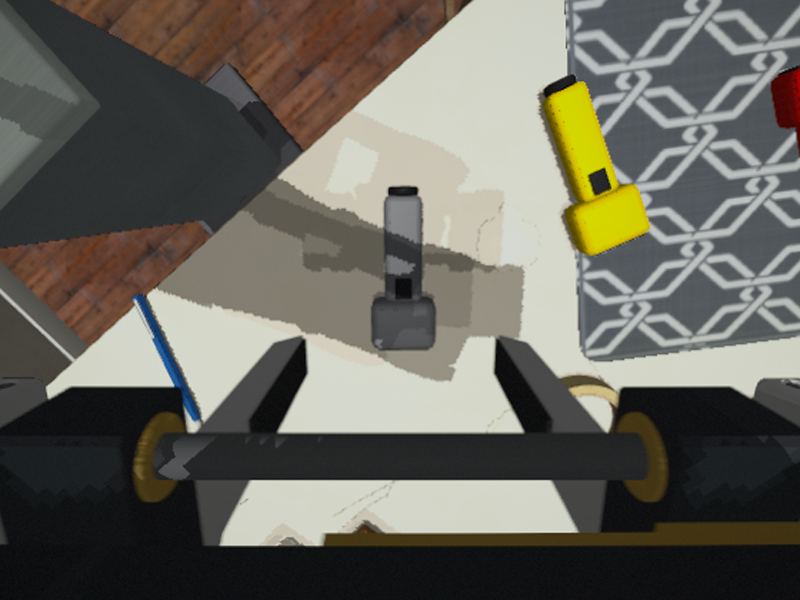

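The wrist picture shows the grey scanner upright in the image: tail at (403,188), head and handle meeting at about row 297, head end at (404,348), and handle sides at columns 385–422.

```bash
python3 - <<'E'
from h import *
import pickle
c=pickle.load(open("w1.pkl","rb"))
A=lambda x,y,z:at_z(c,(x+.5)*.7-.5,(y+.5)*.7-.5,z)[:2]
t=A(403,190,20);f=A(403.5,349,22);h1=A(372,325,20);h2=A(436,325,20);s=A(403.5,297,29)
t2=A(403.5,200,27)
d=f-t2;print("yaw",np.arctan2(d[1],d[0]),"len",np.linalg.norm(f-t),"headw",np.linalg.norm(h1-h2),"step2front",np.linalg.norm(f-s))
d/=np.linalg.norm(d);o1=f-65*d;o2=t+67*d;o3=s-21*d;print(o1,o2,o3)
o=(o1+o2+o3)/3;g=o+4*d;e=np.array([429.75,272.57]);yw=2.4554;D=g-e
print("grip",g,"tool dx,dy",D@[np.cos(yw),np.sin(yw)],D@[np.sin(yw),-np.cos(yw)])
E
```

```text
yaw -0.6851630157116542 len 136.7252667481567 headw 56.28126953727018 step2front 49.09794244422885
[430.35696096 275.69534799] [426.47269734 278.40893236] [426.38664008 278.89327612]
grip [430.83602973 275.13465517] tool dx,dy 0.7847336708980341 2.672285501630168
```

arm_command(
  targets=[
    {"hand": 0.3,"x": 0.001,"y": 0.0025,"z": 0.04,"yaw": 0},
    {"hand": 0.3,"x": 0,"y": 0,"z": 0.04,"yaw": 0},
    {"hand": 0.3,"x": 0,"y": 0,"z": 0.04,"yaw": 0},
    {"hand": 0.3,"x": 0,"y": 0,"z": 0.04,"yaw": 0},
    {"hand": 0.3,"x": 0,"y": 0,"z": 0.025,"yaw": 0},
    {"hand": 0.3,"x": 0,"y": 0,"z": 0.01,"yaw": 0},
    {"hand": 0.3,"x": 0,"y": 0,"z": 0.006,"yaw": 0},
    {"hand": 0.3,"x": 0,"y": 0,"z": 0,"yaw": 0},
  ],
)

```text
clock: 4.55
eef_pos: [430.9, 275.3, 4.9]
eef_rot: [3.141, 0.0, 2.459]
wrist_force: [0.0, 0.2, 0.0]
finger_gap: 60.8
finger_force: 0.0
```

arm_command(
  targets=[
    {"hand": -1,"x": 0,"y": 0,"z": 0,"yaw": 0},
    {"hand": -1,"x": 0,"y": 0,"z": 0,"yaw": 0},
    {"hand": -1,"x": 0,"y": 0,"z": 0,"yaw": 0},
    {"hand": -1,"x": 0,"y": 0,"z": 0,"yaw": 0},
    {"hand": -1,"x": 0,"y": 0,"z": 0,"yaw": 0},
    {"hand": -1,"x": 0,"y": 0,"z": 0,"yaw": 0},
    {"hand": -1,"x": 0,"y": 0,"z": 0,"yaw": 0},
  ],
  newtons=20,
)

```text
clock: 5.25
eef_pos: [430.8, 275.3, 4.9]
eef_rot: [3.141, 0.0, 2.46]
wrist_force: [-1.7, -0.4, 5.4]
finger_gap: 31.8
finger_force: 20.0
```

arm_command(
  targets=[
    {"hand": -1,"x": 0,"y": 0,"z": -0.009,"yaw": 0},
    {"hand": -1,"x": 0,"y": 0,"z": -0.02,"yaw": 0},
    {"hand": -1,"x": 0,"y": 0,"z": -0.02,"yaw": 0},
    {"hand": -1,"x": 0,"y": 0,"z": 0,"yaw": -0.142},
    {"hand": -1,"x": 0,"y": 0,"z": 0,"yaw": -0.142},
    {"hand": -1,"x": 0,"y": 0,"z": 0,"yaw": -0.142},
    {"hand": -1,"x": 0,"y": 0,"z": 0,"yaw": -0.142},
    {"hand": -1,"x": 0,"y": 0,"z": 0,"yaw": -0.142},
    {"hand": -1,"x": 0,"y": 0,"z": 0,"yaw": -0.142},
  ],
)

```text
clock: 6.15
eef_pos: [430.6, 275.1, 53.8]
eef_rot: [-3.142, -0.0, -2.966]
wrist_force: [0.0, -0.5, -1.7]
finger_gap: 31.8
finger_force: 20.0
```

arm_command(
  targets=[
    {"hand": -1,"x": 0.0015,"y": -0.025,"z": 0,"yaw": 0},
    {"hand": -1,"x": 0.0015,"y": -0.028,"z": 0,"yaw": 0},
    {"hand": -1,"x": 0.0015,"y": -0.028,"z": 0,"yaw": 0},
    {"hand": -1,"x": 0.0015,"y": -0.028,"z": 0,"yaw": 0},
    {"hand": -1,"x": 0.0015,"y": -0.028,"z": 0,"yaw": 0},
    {"hand": -1,"x": 0.0015,"y": -0.028,"z": 0,"yaw": 0},
    {"hand": -1,"x": 0.0015,"y": -0.028,"z": 0,"yaw": 0},
    {"hand": -1,"x": 0.0015,"y": -0.028,"z": 0,"yaw": 0},
    {"hand": -1,"x": 0.0015,"y": -0.02,"z": 0,"yaw": 0},
    {"hand": -1,"x": 0.001,"y": -0.01,"z": 0,"yaw": 0},
  ],
)

```text
clock: 7.15
eef_pos: [459.0, 24.0, 53.8]
eef_rot: [-3.142, 0.0, -2.973]
wrist_force: [-0.5, -0.2, -0.9]
finger_gap: 32.2
finger_force: 20.0
```

```bash
python3 - <<'E'
from h import *
import pickle
s=manip.read_state();c=get_calibration("wrist");im=camera("wrist");pickle.dump(c,open("w2.pkl","wb"))
t=camera("top")[110:215,230:345]
a=cv2.resize(im,(448,336));b=cv2.resize(t,None,fx=3.2,fy=3.2,interpolation=cv2.INTER_CUBIC)
cv2.imwrite("pics/w2raw.png",im[:,:,::-1])
o=np.zeros((max(336,b.shape[0]),800,3),np.uint8);o[:336,:432]=a[:,:432];o[:b.shape[0],432:432+b.shape[1]]=b[:,:368];cv2.imwrite("pics/w2.png",o[:,:,::-1]);print(s["eef_pos"],s["eef_rot"],s["finger_force"])
E
```

```text
[458.95329708  24.02536359  53.82401049] [-3.14151148e+00  1.97482902e-04 -2.97281206e+00] 19.999724328517914
```

View pics/w2.png

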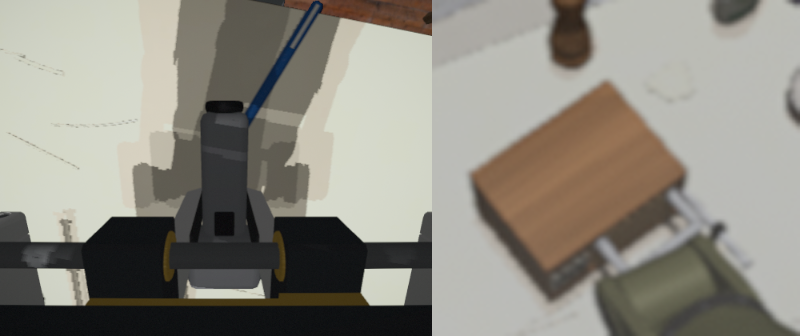

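The scanner sits straight in the fingers (left picture, (225,200)) and the drawer is still shut. I hold for 1.3 s.

arm_command(
  targets=[
    {"hand": -1,"z": 0},
    {"hand": -1,"z": 0},
    {"hand": -1,"z": 0},
    {"hand": -1,"z": 0},
    {"hand": -1,"z": 0},
    {"hand": -1,"z": 0},
    {"hand": -1,"z": 0},
    {"hand": -1,"z": 0},
    {"hand": -1,"z": 0},
    {"hand": -1,"z": 0},
  ],
)

```text
schema error: expected keys hand, x, y, z, yaw
```

arm_command(
  targets=[
    {"hand": -1,"z": 0},
    {"hand": -1,"z": 0},
    {"hand": -1,"z": 0},
    {"hand": -1,"z": 0},
  ],
)

```text
schema error: expected keys hand, x, y, z, yaw
```

arm_command(
  targets=[
    {"hand": -1,"x": 0,"y": 0.012,"z": 0,"yaw": 0},
    {"hand": -1,"x": 0,"y": 0.025,"z": 0,"yaw": 0},
    {"hand": -1,"x": 0,"y": 0.03,"z": 0,"yaw": 0},
    {"hand": -1,"x": 0,"y": 0.03,"z": 0,"yaw": 0},
    {"hand": -1,"x": 0,"y": 0.03,"z": 0,"yaw": 0},
    {"hand": -1,"x": 0,"y": 0.03,"z": 0,"yaw": 0},
    {"hand": -1,"x": 0,"y": 0.03,"z": 0,"yaw": 0},
    {"hand": -1,"x": 0,"y": 0.02,"z": 0,"yaw": 0},
    {"hand": -1,"x": 0,"y": 0.01,"z": 0,"yaw": 0},
  ],
)

```text
clock: 8.15
eef_pos: [420.8, 242.0, 53.5]
eef_rot: [3.141, -0.0, -2.968]
wrist_force: [0.1, -0.4, -1.0]
finger_gap: 31.8
finger_force: 20.0
```

arm_command(
  targets=[
    {"hand": -1,"z": 0.015},
    {"hand": -1,"z": 0.015},
    {"hand": -1,"z": 0.008},
    {"hand": -1,"z": 0.004},
    {"hand": -1,"z": 0.003},
    {"hand": -1,"z": 0.002},
    {"hand": -1,"z": 0.001},
    {"hand": -1,"z": 0},
    {"hand": -1,"z": 0},
  ],
)

```text
schema error: expected keys hand, x, y, z, yaw
```

The hold calls were refused because keys were missing, so the hold never happened. The scanner is still held, so I go back to the label and hold properly, one call at a time.

arm_command(
  targets=[
    {"hand": -1,"x": 0,"y": -0.012,"z": 0,"yaw": 0},
    {"hand": -1,"x": 0,"y": -0.025,"z": 0,"yaw": 0},
    {"hand": -1,"x": 0,"y": -0.03,"z": 0,"yaw": 0},
    {"hand": -1,"x": 0,"y": -0.03,"z": 0,"yaw": 0},
    {"hand": -1,"x": 0,"y": -0.03,"z": 0,"yaw": 0},
    {"hand": -1,"x": 0,"y": -0.03,"z": 0,"yaw": 0},
    {"hand": -1,"x": 0,"y": -0.03,"z": 0,"yaw": 0},
    {"hand": -1,"x": 0,"y": -0.02,"z": 0,"yaw": 0},
    {"hand": -1,"x": 0,"y": -0.01,"z": 0,"yaw": 0},
    {"hand": -1,"x": 0,"y": 0,"z": 0,"yaw": 0},
  ],
)

```text
clock: 9.15
eef_pos: [458.8, 24.4, 53.5]
eef_rot: [-3.142, -0.0, -2.973]
wrist_force: [-0.1, 0.3, -1.5]
finger_gap: 31.6
finger_force: 20.0
```

arm_command(
  targets=[
    {"hand": -1,"x": 0,"y": 0,"z": 0,"yaw": 0},
    {"hand": -1,"x": 0,"y": 0,"z": 0,"yaw": 0},
    {"hand": -1,"x": 0,"y": 0,"z": 0,"yaw": 0},
    {"hand": -1,"x": 0,"y": 0,"z": 0,"yaw": 0},
    {"hand": -1,"x": 0,"y": 0,"z": 0,"yaw": 0},
    {"hand": -1,"x": 0,"y": 0,"z": 0,"yaw": 0},
    {"hand": -1,"x": 0,"y": 0,"z": 0,"yaw": 0},
    {"hand": -1,"x": 0,"y": 0,"z": 0,"yaw": 0},
    {"hand": -1,"x": 0,"y": 0,"z": 0,"yaw": 0},
    {"hand": -1,"x": 0,"y": 0,"z": 0,"yaw": 0},
  ],
)

```text
clock: 10.15
eef_pos: [458.9, 25.3, 53.4]
eef_rot: [3.142, -0.0, -2.971]
wrist_force: [0.3, 0.5, -0.6]
finger_gap: 31.8
finger_force: 20.0
```

arm_command(
  targets=[
    {"hand": -1,"x": 0,"y": 0,"z": 0,"yaw": 0},
    {"hand": -1,"x": 0,"y": 0,"z": 0,"yaw": 0},
    {"hand": -1,"x": 0,"y": 0,"z": 0,"yaw": 0},
    {"hand": -1,"x": 0,"y": 0,"z": 0,"yaw": 0},
  ],
)

```text
clock: 10.55
eef_pos: [458.9, 25.3, 53.5]
eef_rot: [3.142, -0.0, -2.971]
wrist_force: [-0.3, 0.1, -1.3]
finger_gap: 31.8
finger_force: 20.0
```

```bash
python3 - <<'E'
from h import *
t=camera("top")[110:215,230:345];s=camera("scene")[160:265,220:350]
np.save("pics/hold_s.npy",s);b=[cv2.resize(i,(400,360),interpolation=cv2.INTER_CUBIC) for i in(t,s)]
cv2.imwrite("pics/hold.png",np.hstack(b)[:,:,::-1])
print(manip.read_state()["clock"])
E
```

```text
10.65
```

View pics/hold.png

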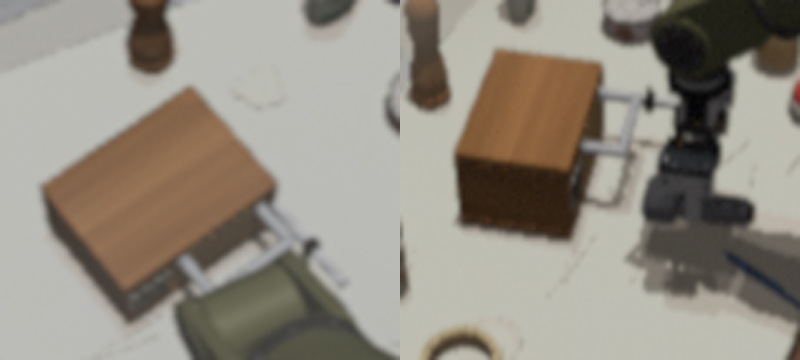

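Held and steady for 1.4 s. The scanner (scene crop (700,205)) looks at the front panel, and the drawer is shut. Now I lay it down.

arm_command(
  targets=[
    {"hand": -1,"x": 0,"y": 0.012,"z": 0,"yaw": 0},
    {"hand": -1,"x": 0,"y": 0.025,"z": 0,"yaw": 0},
    {"hand": -1,"x": 0,"y": 0.03,"z": 0,"yaw": 0},
    {"hand": -1,"x": 0,"y": 0.03,"z": 0,"yaw": 0},
    {"hand": -1,"x": 0,"y": 0.03,"z": 0,"yaw": 0},
    {"hand": -1,"x": 0,"y": 0.03,"z": 0,"yaw": 0},
    {"hand": -1,"x": 0,"y": 0.03,"z": 0,"yaw": 0},
    {"hand": -1,"x": 0,"y": 0.02,"z": 0,"yaw": 0},
    {"hand": -1,"x": 0,"y": 0.01,"z": 0,"yaw": 0},
  ],
)

```text
clock: 11.55
eef_pos: [421.3, 241.1, 53.4]
eef_rot: [3.141, -0.0, -2.97]
wrist_force: [0.6, 0.1, -1.1]
finger_gap: 32.3
finger_force: 20.0
```

arm_command(
  targets=[
    {"hand": -1,"x": 0,"y": 0,"z": 0.015,"yaw": 0},
    {"hand": -1,"x": 0,"y": 0,"z": 0.015,"yaw": 0},
    {"hand": -1,"x": 0,"y": 0,"z": 0.008,"yaw": 0},
    {"hand": -1,"x": 0,"y": 0,"z": 0.005,"yaw": 0},
    {"hand": -1,"x": 0,"y": 0,"z": 0.003,"yaw": 0},
    {"hand": -1,"x": 0,"y": 0,"z": 0.002,"yaw": 0},
    {"hand": -1,"x": 0,"y": 0,"z": 0,"yaw": 0},
    {"hand": -1,"x": 0,"y": 0,"z": 0,"yaw": 0},
  ],
)

```text
clock: 12.35
eef_pos: [422.3, 239.3, 5.8]
eef_rot: [3.141, 0.0, -2.971]
wrist_force: [-0.2, -0.2, -0.9]
finger_gap: 32.2
finger_force: 20.0
```

Touch down, release, check that it lies flat, then rise.

arm_command(
  targets=[
    {"hand": -1,"x": 0,"y": 0,"z": 0.0008,"yaw": 0},
    {"hand": -1,"x": 0,"y": 0,"z": 0,"yaw": 0},
    {"hand": 0,"x": 0,"y": 0,"z": 0,"yaw": 0},
    {"hand": 0,"x": 0,"y": 0,"z": 0,"yaw": 0},
    {"hand": 0.3,"x": 0,"y": 0,"z": 0,"yaw": 0},
    {"hand": 0.3,"x": 0,"y": 0,"z": 0,"yaw": 0},
    {"hand": 0.3,"x": 0,"y": 0,"z": 0,"yaw": 0},
    {"hand": 0.3,"x": 0,"y": 0,"z": 0,"yaw": 0},
  ],
)

```text
clock: 13.15
eef_pos: [422.1, 239.2, 4.7]
eef_rot: [3.142, -0.0, -2.971]
wrist_force: [0.4, 0.8, -0.2]
finger_gap: 61.3
finger_force: 0.0
```

arm_command(
  targets=[
    {"hand": 0.3,"x": 0,"y": 0,"z": -0.02,"yaw": 0},
    {"hand": 0.3,"x": 0,"y": 0,"z": -0.04,"yaw": 0},
    {"hand": 0.3,"x": 0,"y": 0,"z": -0.045,"yaw": 0},
    {"hand": 0.3,"x": 0,"y": 0,"z": -0.045,"yaw": 0},
    {"hand": 0.3,"x": 0,"y": 0,"z": -0.045,"yaw": 0},
  ],
)

```text
clock: 13.65
eef_pos: [421.7, 239.0, 201.6]
eef_rot: [3.142, 0.0, -2.971]
wrist_force: [0.5, -0.2, 0.1]
finger_gap: 61.1
finger_force: 0.0
```

arm_command(
  targets=[
    {"hand": 0.2,"x": -0.0186,"y": -0.0414,"z": 0,"yaw": 0},
    {"hand": 0.2,"x": -0.0186,"y": -0.0414,"z": 0,"yaw": 0},
    {"hand": 0.2,"x": -0.0186,"y": -0.0414,"z": 0,"yaw": 0},
    {"hand": 0.2,"x": -0.0186,"y": -0.0414,"z": 0,"yaw": 0},
    {"hand": 0.2,"x": -0.0186,"y": -0.0414,"z": 0,"yaw": 0},
    {"hand": 0.2,"x": -0.0186,"y": -0.0414,"z": 0,"yaw": 0},
    {"hand": 0.2,"x": -0.0186,"y": -0.0414,"z": 0,"yaw": 0},
    {"hand": 0.2,"x": -0.0186,"y": -0.0414,"z": 0,"yaw": 0},
    {"hand": 0.2,"x": -0.0186,"y": -0.0414,"z": 0,"yaw": 0},
    {"hand": 0.2,"x": 0,"y": 0,"z": 0,"yaw": 0},
  ],
)

```text
clock: 14.65
eef_pos: [651.3, -104.0, 198.0]
eef_rot: [-3.142, -0.001, -2.975]
wrist_force: [-1.0, 1.3, -0.9]
finger_gap: 55.9
finger_force: 0.0
```

```bash
python3 - <<'E'
from h import *
import pickle
s=manip.read_state();c=get_calibration("wrist");im=camera("wrist");pickle.dump(c,open("w3.pkl","wb"))
cv2.imwrite("pics/w3.png",cv2.resize(im[:,:,::-1],(800,600),interpolation=cv2.INTER_CUBIC));print(s["eef_pos"],s["eef_rot"],c["cam_to_world"])
P=np.array([[-75,34,100],[-75,-84,100],[-137,-95,110],[-125,-25,85],[-75,-100,115]],float)
k,q=np.cos(.168),np.sin(.168);W=np.c_[694+k*P[:,0]-q*P[:,1],-6+q*P[:,0]+k*P[:,1],P[:,2]]
print(((proj(c,W)+.5)/.7-.5).round(1))
E
```

```text
[ 651.29585418 -103.97330418  198.0369594 ] [-3.14156895e+00 -1.39531664e-03 -2.97540545e+00] [[-1.64439667e-01 -9.57792956e-01 -2.35780086e-01  5.82042813e+02]
 [ 9.86387108e-01 -1.59608702e-01 -3.95668568e-02 -1.14460592e+02]
 [ 2.64303175e-04 -2.39076798e-01  9.71000626e-01  3.77767875e+02]
 [ 0.00000000e+00  0.00000000e+00  0.00000000e+00  1.00000000e+00]]
[[587.7 277.6]
 [406.8 278.1]
 [388.7 178.9]
 [496.2 198.8]
 [381.3 282.8]]
```

View pics/w3.png

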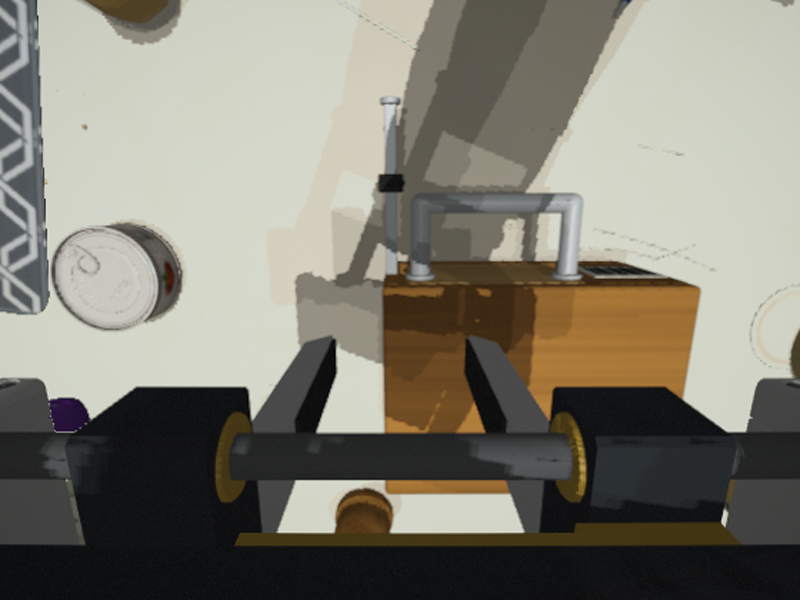

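The pointer clip is at (391,183), the handle bar at row ~201 (columns 412–582), and the unit's top front edge runs (384,288)–(699,286). I'll enlarge it for the fine reading.

```bash
python3 - <<'E'
import cv2
i=cv2.imread("pics/w3.png");j=cv2.resize(i[160:310,365:565],(800,600),interpolation=cv2.INTER_CUBIC)
cv2.imwrite("pics/w3c.png",j)
E
```

```text
(no output)
```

View pics/w3c.png

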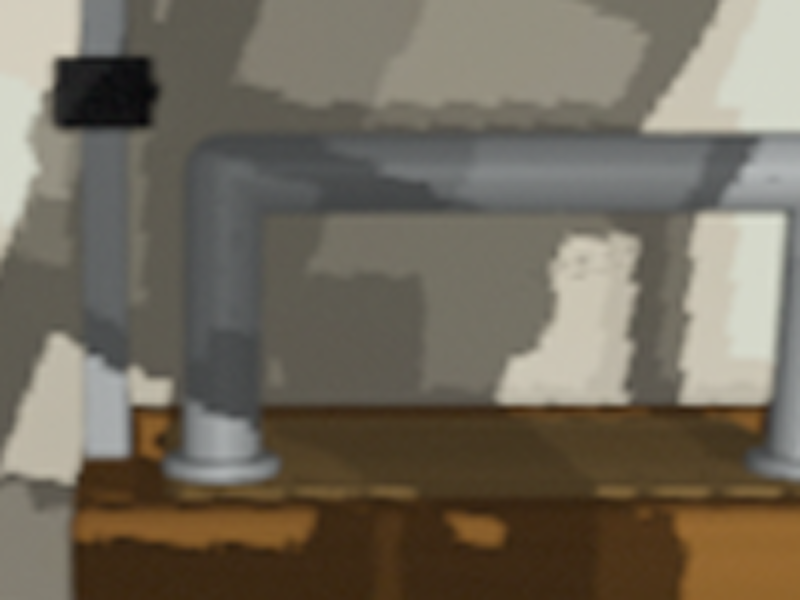

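```bash
python3 - <<'E'
from h import *
import pickle
c=pickle.load(open("w3.pkl","rb"))
A=lambda x,y,z:at_z(c,(x+.5)*.7-.5,(y+.5)*.7-.5,z)
C=lambda x,y,z:A((x+.5)/4-.5+365,(y+.5)/4-.5+160,z)
# bar visible extents: centre line two points, right end from full picture
b1,b2=C(260,172,85),C(700,172,85);e1,e2=A(384,288,115),A(699,286,115)
L,R=A(411.5,203,85),A(582,202,85)
k=C(104,92,74);k2=C(104,92,110);r1,r2=C(107,390,70),A(390,110,70)
for n,(p,q) in dict(bar=(b1,b2),edge=(e1,e2),LR=(L,R),rail=(r2,r1)).items():
    d=(q-p)[:2];print(n,np.arctan2(d[1],d[0]),np.linalg.norm(d),p.round(1),q.round(1))
for y in(.155,.168):
    ux=np.array([np.cos(y),np.sin(y)]);uy=np.array([-ux[1],ux[0]])
    print(y,"bar",(b1+b2)[:2]@ux/2,"front edge",(e1+e2)[:2]@ux/2,"mark",k[:2]@ux,k2[:2]@ux,"clip ends",C(104,57,74)[:2]@ux,C(104,128,74)[:2]@ux,"y: mark",k[:2]@uy,"handle mid",(L+R)[:2]@uy/2,"edges",e1[:2]@uy,e2[:2]@uy)
print("handle mid",(L+R)/2,"mark",k)
# triangulate fin top with scene/top pics
E
```

```text
bar 1.736695456151432 72.57364631439502 [584.6 -94.3  85. ] [572.6 -22.8  85. ]
edge 1.7425820066785491 195.7749018115102 [ 639.8 -115.   115. ] [606.3  77.9 115. ]
LR 1.742524345238187 112.50345531837773 [ 586.8 -106.1   85. ] [567.5   4.8  85. ]
rail 0.1696769817346225 97.74309223034852 [ 530.2 -129.9   70. ] [ 626.5 -113.4   70. ]
0.155 bar 562.602099623379 front edge 612.7080765448476 mark 550.2655632160356 551.1104331278972 clip ends 544.5691222042843 556.1788320590861 y: mark -209.45460547535149 handle mid -139.1513951671055 edges -212.37010218959585 -16.622780405591257
0.168 bar 560.6414104921939 front edge 611.1678916290809 mark 547.4962332542461 548.351061730792 clip ends 541.7999044983324 553.4093849624995 y: mark -216.59015764505114 handle mid -146.45091352011949 edges -220.33849660411084 -24.564997652416096
handle mid [577.16135518 -50.65646127  85.        ] mark [ 576.00434424 -121.9935131    74.        ]
```

arm_command(
  targets=[
    {"hand": 0.05,"x": 0,"y": 0,"z": 0,"yaw": 0.143},
    {"hand": 0.05,"x": 0,"y": 0,"z": 0,"yaw": 0.143},
    {"hand": 0.05,"x": 0,"y": 0,"z": 0,"yaw": 0.143},
    {"hand": 0.05,"x": 0,"y": 0,"z": 0,"yaw": 0.143},
    {"hand": 0.05,"x": 0,"y": 0,"z": 0,"yaw": 0.143},
    {"hand": 0.05,"x": 0,"y": 0,"z": 0,"yaw": 0.143},
    {"hand": 0.05,"x": 0,"y": 0,"z": 0,"yaw": 0.143},
    {"hand": 0.05,"x": 0,"y": 0,"z": 0,"yaw": 0.143},
    {"hand": 0.05,"x": 0,"y": 0,"z": 0,"yaw": 0.143},
    {"hand": 0.05,"x": 0,"y": 0,"z": 0,"yaw": 0.143},
  ],
)

```text
clock: 15.7
eef_pos: [649.8, -98.4, 199.9]
eef_rot: [3.142, -0.0, 1.877]
wrist_force: [0.9, -0.8, 0.6]
finger_gap: 49.1
finger_force: 0.0
```

arm_command(
  targets=[
    {"hand": 0.05,"x": 0,"y": 0,"z": 0,"yaw": 0.139},
    {"hand": 0.05,"x": 0.02,"y": -0.02,"z": 0,"yaw": 0},
    {"hand": 0.05,"x": 0.025,"y": -0.025,"z": 0,"yaw": 0},
    {"hand": 0.05,"x": 0.02,"y": -0.019,"z": 0,"yaw": 0},
    {"hand": 0.05,"x": 0,"y": 0,"z": 0,"yaw": 0},
    {"hand": 0.05,"x": 0,"y": 0,"z": 0,"yaw": 0},
  ],
)

```text
clock: 16.3
eef_pos: [575.8, -45.7, 200.4]
eef_rot: [3.141, 0.0, 1.744]
wrist_force: [-0.6, 0.4, 0.5]
finger_gap: 49.5
finger_force: 0.0
```

arm_command(
  targets=[
    {"hand": 0.05,"x": -0.004,"y": 0.0005,"z": 0.035,"yaw": 0.004},
    {"hand": 0.05,"x": 0,"y": 0,"z": 0.035,"yaw": 0},
    {"hand": 0.05,"x": 0,"y": 0,"z": 0.025,"yaw": 0},
    {"hand": 0.05,"x": 0,"y": 0,"z": 0.02,"yaw": 0},
    {"hand": 0.05,"x": 0,"y": 0,"z": 0.015,"yaw": 0},
    {"hand": 0.05,"x": 0,"y": 0,"z": 0.004,"yaw": 0},
    {"hand": 0.05,"x": 0,"y": 0,"z": 0,"yaw": 0},
  ],
)

```text
clock: 17.0
eef_pos: [577.4, -50.5, 65.6]
eef_rot: [-3.141, -0.0, 1.739]
wrist_force: [0.0, -0.5, -0.4]
finger_gap: 49.4
finger_force: 0.0
```

arm_command(
  targets=[
    {"hand": -1,"x": 0,"y": 0,"z": 0,"yaw": 0},
    {"hand": -1,"x": 0,"y": 0,"z": 0,"yaw": 0},
    {"hand": -1,"x": 0,"y": 0,"z": 0,"yaw": 0},
    {"hand": -1,"x": 0,"y": 0,"z": 0,"yaw": 0},
    {"hand": -1,"x": 0,"y": 0,"z": 0,"yaw": 0},
    {"hand": -1,"x": 0,"y": 0,"z": 0,"yaw": 0},
    {"hand": -1,"x": 0,"y": 0,"z": 0,"yaw": 0},
    {"hand": -1,"x": 0,"y": 0,"z": 0,"yaw": 0},
  ],
  newtons=35,
)

```text
clock: 17.8
eef_pos: [577.5, -50.4, 65.9]
eef_rot: [3.141, 0.0, 1.739]
wrist_force: [3.9, 0.9, 1.0]
finger_gap: 12.1
finger_force: 35.0
```

arm_command(
  targets=[
    {"hand": -1,"x": 0,"y": -0.003,"z": 0,"yaw": 0},
    {"hand": -1,"x": 0,"y": -0.008,"z": 0,"yaw": 0},
    {"hand": -1,"x": 0,"y": -0.01,"z": 0,"yaw": 0},
    {"hand": -1,"x": 0,"y": -0.01,"z": 0,"yaw": 0},
    {"hand": -1,"x": 0,"y": -0.01,"z": 0,"yaw": 0},
    {"hand": -1,"x": 0,"y": -0.01,"z": 0,"yaw": 0},
    {"hand": -1,"x": 0,"y": -0.008,"z": 0,"yaw": 0},
    {"hand": -1,"x": 0,"y": -0.003,"z": 0,"yaw": 0},
    {"hand": -1,"x": 0,"y": 0,"z": 0,"yaw": 0},
    {"hand": -1,"x": 0,"y": 0,"z": 0,"yaw": 0},
  ],
)

```text
clock: 18.8
eef_pos: [516.4, -60.8, 65.9]
eef_rot: [3.14, 0.0, 1.739]
wrist_force: [8.4, 1.1, -2.0]
finger_gap: 11.7
finger_force: 35.0
```

```bash
python3 - <<'E'
from h import *
T,S,W=camera("top"),camera("scene"),camera("wrist")
r=lambda i,u,v,w,h:cv2.resize(i[v:v+h,u:u+w],(400,300),interpolation=cv2.INTER_CUBIC)
np.savez("pics/end.npz",T=T,S=S,W=W)
o=np.vstack([np.hstack([r(T,250,130,100,75),r(S,255,160,80,60)]),np.hstack([cv2.resize(W,(400,300)),r(T,200,220,120,90)])])
cv2.imwrite("pics/end.png",o[:,:,::-1]);s=manip.read_state();print(s["eef_pos"],s["wrist_force"],s["finger_force"])
E
```

```text
[516.46597037 -60.81617714  65.88829747] [ 7.71446326  0.55488201 -1.2944562 ] 34.99980568885803
```

View pics/end.png

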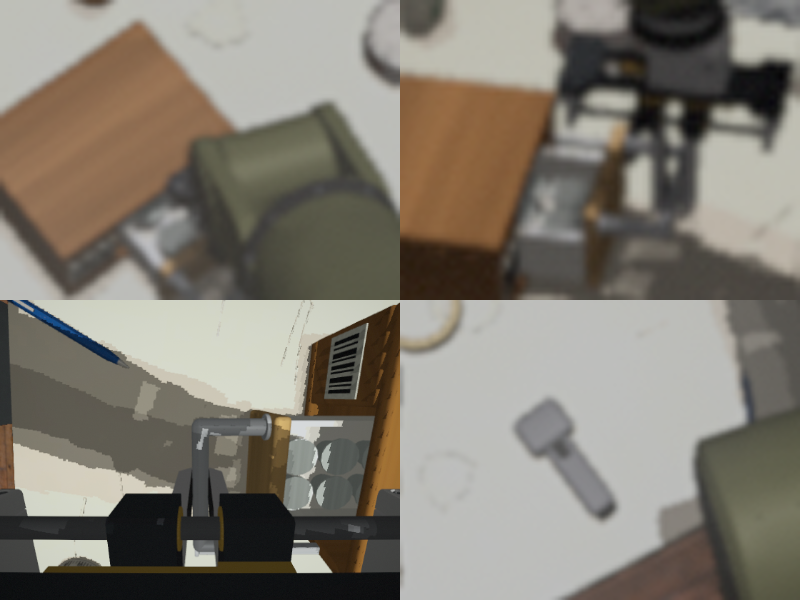

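The drawer is open with the bar in the fingers (wrist view (205,430)), capsules showing, the label in view and the scanner lying flat away from the unit (560,455). I computed 63 mm of travel and measure about 62, so I add a final 1 mm and settle.

arm_command(
  targets=[
    {"hand": -1,"x": 0,"y": -0.001,"z": 0,"yaw": 0},
    {"hand": -1,"x": 0,"y": 0,"z": 0,"yaw": 0},
    {"hand": -1,"x": 0,"y": 0,"z": 0,"yaw": 0},
    {"hand": -1,"x": 0,"y": 0,"z": 0,"yaw": 0},
    {"hand": -1,"x": 0,"y": 0,"z": 0,"yaw": 0},
    {"hand": -1,"x": 0,"y": 0,"z": 0,"yaw": 0},
  ],
)

```text
clock: 19.55
eef_pos: [515.5, -60.9, 65.9]
eef_rot: [3.14, 0.0, 1.739]
wrist_force: [8.8, 1.7, -0.4]
finger_gap: 11.9
finger_force: 35.0
```

```bash
python3 -c "
from cell import manip
s=manip.read_state();print(s['eef_pos'],s['finger_force'],s['wrist_force']);print(manip.sign_off())"
```

```text
[515.47679478 -60.94482269  65.85760757] 34.99972343444824 [ 8.82769133  1.68284781 -0.37473257]
the job is handed in; nothing more can be done
None
```

I held the scanner at the label for about 1.4 s and laid it flat clear of the unit, then handed in with the drawer gripped about 63 mm out. That is the pointer's position as I measured it before pulling; the final alignment wasn't re-checked in a picture, and no verdict came back.

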